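# Change over the dish drawers

## Robot

A 6-joint arm with a two-finger parallel gripper is mounted at the origin on the work surface; the furniture and walls round the work are solid. World frame = base frame: x ahead of the robot, y to its left, z up, the work surface at z = 0. Lengths are in mm, angles in rad, forces in N, time in s.
With the tool pointing down it reaches from about 400 to 925 mm from the base axis. Payload 12.5 kg.
Tool frame: the origin (TCP) lies at the very end of the fingers, on their centre line; the grasp point (between the pads) lies env.grip_point_offset behind it (env.grip_point_offset is the distance from the TCP to the grasp point, in mm); y points along the fingers, z is the direction in which the jaws open and shut, and the axes are right-handed (so a half turn about y gives the same grasp; the last joint's range is limited). The gripper opens to 95 mm and grips with 3 to 60 N. Pads are 20 mm wide; open, the fingers measure 119 mm over their backs; the gripper's body (75 mm by 180 mm) begins 59 mm behind the grasp point.
Start: joints at [1.105, 0.491, 1.559, -0, 1.092, -0.106], TCP at [220.039, 585.004, 214.661] pointing down, gripper open.
Joint ranges: [-3.1, 3.1], [-0.84, 2.19], [0.05, 2.79], [-1.13, 4.28], [0.06, 2.93], [-2.69, 2.69]. Speed limits (rad/s): [2.22, 2.22, 2.79, 3.14, 3.14, 3.14].

## Interface

Orientations are given as [roll, pitch, yaw] about the fixed x, y, z axes, in that order (R = Rz(yaw) Ry(pitch) Rx(roll)).
In Python, from cell import readout, read_camera, env, nets gives the robot as it stands.
- The arm moves only by the tool apply_moves, never from a script. Its argument "increments" is a list of rows, each a list of 3 entries, a list of its own where there are three numbers: the shift along the tool's x, y, z in cm, then the turn, a rotation vector about the tool's x, y, z in degrees, then the finger opening in cm, from 0 to 9.51. A call has exactly 5 rows; each row shifts and turns the pose as measured when the row begins, along the tool's axes as they then stand; what a row does not reach is not made up. A row lasts 1/8 s, in which the tool goes at most 62.5 mm and 10.7 degrees, less where a joint would pass 70% of its speed; a pose out of reach is approached as far as the arm can. A call with a gripper value outside its range is refused whole. The fingers move at their own pace and stop on an object; the grip force is fixed at half the most. Time passes only in rows, so rows that do not move let the fingers close, or fill a call up. It gives the time, the measured TCP pose, the force and the opening at its end, in the units of the state.
- readout.state(): the state, without advancing time (a new reading comes with each control period).
- read_camera(name): name is "scene" or "side" or "wrist"; returns a dict with "img" (420x560x3 uint8, red, green, blue), "vfov" (degrees; the focal length in pixels is half the picture's height over the tangent of half this angle, whatever the lens; pixels are square), "cx", "cy" (the principal point, pixels), "rvec" (rotation vector, rad) and "tvec" (3), from world to camera coordinates, as OpenCV has them; the wrist camera has in their place "mount" (4x4, takes a point from camera to tool coordinates, whose origin is the TCP and whose axes are the tool frame's). Camera axes: x right, y down, z forward; pixel columns grow to the right and rows downward; lengths in mm; the calibration is good to about 2 mm. A picture is of the moment at which its call begins: read the wrist's pose just before it. There is no depth.
- env.job_done(): hands the job in, once; it reports no verdict.
Trained networks look in a picture, given as the dict that the camera call returned (one of the last four; its "shot" number tells which), for a name from the list of things; names that differ only in an ending like _2 or _b are one class to them, and where a whole thing is asked for, a point or a joint stands for the part that bears it (a point fixed in the world has none). Each returns a list of dicts, best first, with "confidence" (0 to 1); they miss things now and then, are a little off and sometimes report something else, mostly with a low value. They report only what shows in the picture. A call takes as long as a camera call. They do not tell look-alikes from the thing itself.
- nets.look_for(picture, thing): "point" ([x, y, z] in mm, in the coordinates of the camera as it stood for that picture, good to about 4 mm: the middle of the surface that is visible of it).
- nets.mark_of(picture, thing): "point" ([x, y, z] in mm, in the coordinates of the camera as it stood for that picture, good to about 4 mm: a listed point, or the origin of a listed thing).
The state is a dict: "t": time; "joints": joint angles; "qvel": joint speeds; "tau": joint torques, N m; "eef_pos": TCP position; "tcp_rot": TCP orientation; "ft_force": force on the tool from outside, world axes, zero at the start; "moment": the same for the moment, N m; "opening": opening from 0.0 (shut) to 1.0 (fully open).
Only numpy, scipy, OpenCV 4.12 (cv2) and the standard library are available. Lean on these libraries where they do the work, as an engineer would, in place of code of your own. Each camera call takes 0.05 s, during which the arm holds its last target. There are 200 camera calls.

## Task

Change over the two small dish drawers, with only one tray out at a time: first push the tray with the yellow dish, which was left part-way out, fully home; then hook a fingertip behind the black lip of the tray with the red dish and draw it out all the way to its stop. Use the fingertips only: do not pinch the lips, do not touch the dishes, and leave everything else where it stands.

Things in the scene. Friction and masses are not known exactly. Their poses are not given: they have to be found in the camera images.
- drawer_red: fixed drawer with the dark red dish. Origin on the bench below the hood's front edge; -x = the way its tray is drawn out, z up. Base x -60 to +58 mm, 58 wide. Blue hood, clear roof: x 0 to +58 mm, top 40 mm above the bench. Tray floor 50 mm wide, top 13 mm above the bench, no side walls. Shut, an open finger gap 50 mm long lies between hood and lip; it grows as the tray (and dish) comes out.
- tray_red (a joint): how far the tray with the dark red dish is drawn out of its hood, m: 0 = fully home against its stop, 0.065 = fully out against its stop. It resists with about 1.5 N and stays where it is left.
- lip_red (a point): top middle of the back face (towards hood and dish) of the black upright lip at the front end of the tray with the dark red dish; moves with the tray. Lip 50 mm wide, 8 mm thick: its front face is 8 mm further along the drawer's -x. This point is 35 mm above the bench, 22 above the tray floor; the lip's front half is 2 mm higher and reaches down to 8 mm above the bench.
- dish_red (a point): round culture dish with dark red medium, 36 mm across, 10 mm high, fixed in clips on the tray; this point is the centre of its underside, 76 mm behind lip_red (along the drawer's +x)
- drawer_yellow: fixed drawer with the yellow dish. Origin on the bench below the hood's front edge; -x = the way its tray is drawn out, z up. Base x -60 to +58 mm, 58 wide. Blue hood, clear roof: x 0 to +58 mm, top 40 mm above the bench. Tray floor 50 mm wide, top 13 mm above the bench, no side walls. Shut, an open finger gap 50 mm long lies between hood and lip; it grows as the tray (and dish) comes out.
- tray_yellow (a joint): how far the tray with the yellow dish is drawn out of its hood, m: 0 = fully home against its stop, 0.065 = fully out against its stop. It resists with about 1.5 N and stays where it is left.
- lip_yellow (a point): top middle of the back face (towards hood and dish) of the black upright lip at the front end of the tray with the yellow dish; moves with the tray. Lip 50 mm wide, 8 mm thick: its front face is 8 mm further along the drawer's -x. This point is 35 mm above the bench, 22 above the tray floor; the lip's front half is 2 mm higher and reaches down to 8 mm above the bench.
- dish_yellow (a point): round culture dish with yellow medium, 36 mm across, 10 mm high, fixed in clips on the tray; this point is the centre of its underside, 76 mm behind lip_yellow (along the drawer's +x)
- microtube_block: orange block with coloured microtubes, 62x112x38 mm, loose bystander, origin at the centre of its underside
- lab_timer: white timer, 66x62x18 mm, loose bystander, origin at the centre of its underside
- tweezers: steel tweezers lying flat, 127 mm long, loose bystander, origin at the centre of its underside
- jar: sample jar with red screw lid, 42 mm across, 56 mm high, loose bystander, origin at the centre of its underside
- dropper_bottle: brown dropper bottle, 31 mm across, 96 mm high, loose bystander, origin at the centre of its underside
- beaker: clear beaker, 61 mm across, 70 mm high, loose bystander, origin at the centre of its underside
- calculator: dark calculator, 119x69x13 mm, loose bystander, origin at the centre of its underside
There are look-alikes about, which are no part of the job. What is shaped like the drawer_yellow but green is not meant.

How it is judged:
By the outcome, as a careful person would: the job done as asked, in the order asked, and still so for the second after the job is handed in, with the robot touching nothing.
It also fails if it takes over 54 s, if anything falls off the work surface, if the arm or the gripper's body presses on something with over 40 N, if the wrist force passes 120 N, or if a joint passes its speed limit or range.

## Working session

There is one attempt and no reset: what is moved stays moved. The work goes in short steps, Python scripts to look and compute and a tool call to move; the robot and the scene stay as the last step left them, time stands still between calls to the robot, and variables do not carry over. Pictures are saved under pics/ and viewed, about 8 in all and at most 12, crops included, and the job is handed in when it is done.

Besides the shell and the picture viewer there is one more tool, called after "Emit:" as name([rows], argument=value, ...), one row to a line, values as JSON. apply_moves: Moves the arm, as the interface text tells. Its arguments: {"type":"object","properties":{"increments":{"type":"array"}},"required":["increments"]}

```bash
mkdir -p pics; cat > h.py <<'E'
import numpy as np, cv2
from scipy.spatial.transform import Rotation as R
from cell import readout, read_camera, env, nets
def pose():
    s=readout.state(); r=s["tcp_rot"]; return np.array(s["eef_pos"]), R.from_euler('xyz',r).as_matrix(), s
def c2w(pic,p,ps=None):
    p=np.array(p)
    if "mount" in pic:
        M=np.array(pic["mount"]); q=M[:3,:3]@p+M[:3,3]; return ps[1]@q+ps[0]
    Rm=cv2.Rodrigues(np.array(pic["rvec"],float))[0]; return Rm.T@(p-np.array(pic["tvec"]).ravel())
def K(pic):
    f=pic["img"].shape[0]/2/np.tan(np.radians(pic["vfov"])/2); return f
def cam(pic,w,ps=None):
    w=np.array(w,float)
    if "mount" in pic:
        M=np.array(pic["mount"]); q=ps[1].T@(w-ps[0]); return M[:3,:3].T@(q-M[:3,3])
    return cv2.Rodrigues(np.array(pic["rvec"],float))[0]@w+np.array(pic["tvec"]).ravel()
def proj(pic,w,ps=None):
    c=cam(pic,w,ps); f=K(pic); return np.array([f*c[0]/c[2]+pic["cx"],f*c[1]/c[2]+pic["cy"]])
def ray(pic,uv,z,ps=None):
    f=K(pic); d=[(uv[0]-pic["cx"])/f,(uv[1]-pic["cy"])/f,1]
    o=c2w(pic,[0,0,0],ps); e=c2w(pic,d,ps)-o; return o+e*(z-o[2])/e[2]
def shot(n,fn):
    ps=pose(); p=read_camera(n); cv2.imwrite("pics/"+fn,p["img"][:,:,::-1]); return p,ps
E
python3 - <<'E'
from h import *
s=pose()[2]; print({k:np.round(v,3) for k,v in s.items()}); print(env.grip_point_offset); print(pose()[1].round(2))
for n in ["scene","side"]:
    p,ps=shot(n,n+"1.png")
    print(n,c2w(p,[0,0,0]).round())
    for t in ["drawer_red","lip_red","dish_red","drawer_yellow","lip_yellow","dish_yellow"]:
        for d in nets.mark_of(p,t): print(t,round(d["confidence"],2),c2w(p,d["point"]).round(),proj(p,c2w(p,d["point"])).round())
a,b=cv2.imread("pics/scene1.png"),cv2.imread("pics/side1.png")
cv2.imwrite("pics/a.png",a)
E
```

```text
{'t': np.float64(0.0), 'joints': array([ 1.105,  0.492,  1.559,  0.   ,  1.092, -0.106]), 'qvel': array([-0.   ,  0.002,  0.   ,  0.002,  0.001, -0.   ]), 'tau': array([ 3.0000e-03, -6.1263e+01, -2.5817e+01,  6.9000e-02,  4.8000e-02,
       -0.0000e+00]), 'eef_pos': array([219.9  , 584.768, 214.065]), 'tcp_rot': array([-1.572,  0.   , -0.36 ]), 'ft_force': array([ 0.52 ,  0.034, -0.456]), 'moment': array([-0.042, -0.01 , -0.029]), 'opening': np.float64(1.001)}
18.8
[[ 0.94 -0.    0.35]
 [-0.35 -0.    0.94]
 [-0.   -1.   -0.  ]]
scene [ -92. -531. 1005.]
drawer_red 0.73 [534. 330.  -0.] [282. 161.]
lip_red 0.72 [532. 276.  35.] [290. 163.]
dish_red 0.68 [532. 348.  15.] [278. 155.]
drawer_yellow 0.94 [423. 297.  -1.] [261. 179.]
drawer_yellow 0.73 [176. 296.   1.] [196. 210.]
lip_yellow 0.88 [423. 197.  33.] [277. 190.]
lip_yellow 0.85 [187. 246.  30.] [205. 213.]
dish_yellow 0.96 [422. 267.  13.] [265. 182.]
dish_yellow 0.84 [164. 319.  13.] [189. 204.]
dish_yellow 0.21 [532. 330.   2.] [281. 160.]
side [ -223. -1162.   659.]
drawer_red 0.93 [535. 325.   2.] [299. 192.]
drawer_red 0.5 [400.  55.  -1.] [299. 228.]
drawer_red 0.16 [519. 467.  -1.] [279. 181.]
lip_red 0.59 [539. 274.  33.] [306. 188.]
dish_red 0.75 [533. 351.  16.] [295. 186.]
drawer_yellow 0.63 [426. 300.   1.] [274. 199.]
drawer_yellow 0.4 [175. 296.   1.] [206. 211.]
lip_yellow 0.78 [419. 193.  38.] [285. 200.]
lip_yellow 0.4 [190. 249.  37.] [214. 205.]
dish_yellow 0.75 [421. 273.  16.] [276. 198.]
```

View pics/scene1.png

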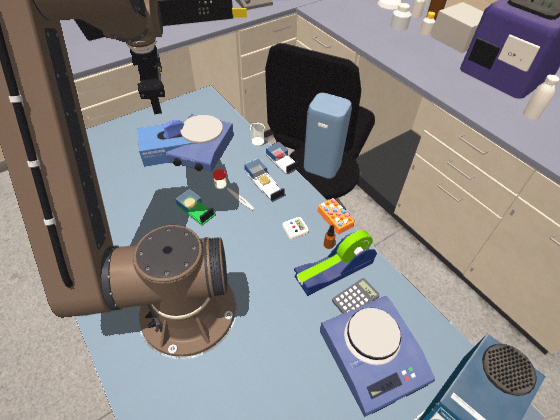

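View pics/side1.png

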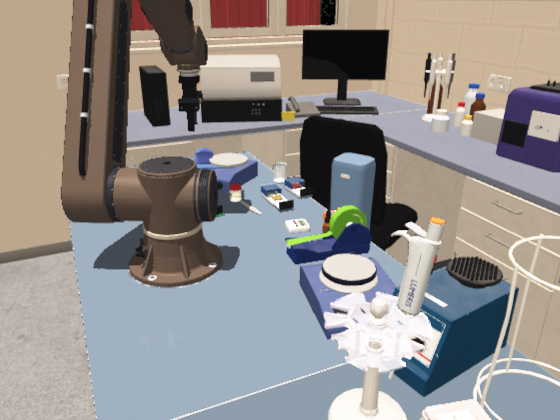

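The wanted trays show in the scene view: red at about (283,155) and shut, yellow at about (265,180) and part-way out. Both open towards -y. The green-bodied one at (195,208) is the look-alike. I'll move over the two drawers for a close wrist look.

Emit:
apply_moves([
  [[4.5,-1.5,-3.6],[0,0,0],0],
  [[4.5,-1.5,-3.6],[0,0,0],0],
  [[4.5,-1.5,-3.6],[0,0,0],0],
  [[4.5,-1.5,-3.6],[0,0,0],0],
  [[4.5,-1.5,-3.6],[0,0,0],0],
])

```text
t: 1.32
eef_pos: [369.5, 332.9, 290.4]
tcp_rot: [-1.572, -0.0, -0.354]
ft_force: [1.4, 0.3, 0.3]
opening: 0.534
```

Emit:
apply_moves([
  [[4.5,-1.0,-3.6],[0,0,0],0],
  [[4.5,-1.0,-3.6],[0,0,0],0],
  [[2,0,-2],[0,-10,0],0],
  [[2,0,-2],[0,-10,0],0],
  [[0,0,0],[0,0,0],0],
])

```text
t: 1.95
eef_pos: [460.9, 177.0, 313.4]
tcp_rot: [-1.57, -0.004, 0.0]
ft_force: [0.2, 0.3, 0.6]
opening: 0.023
```

```bash
cat > look.py <<'E'
from h import *
import sys
p,ps=shot("wrist",sys.argv[1]); print(ps[0].round(1),np.round(ps[2]["tcp_rot"],3),ps[2]["t"],c2w(p,[0,0,0],ps).round())
for t in ["drawer_red","lip_red","dish_red","drawer_yellow","lip_yellow","dish_yellow"]:
    for d in nets.mark_of(p,t):
        if d["confidence"]>.3: w=c2w(p,d["point"],ps); print(t,round(d["confidence"],2),w.round(1),proj(p,w,ps).round())
E
python3 look.py w1.png
```

```text
[460.9 177.  313.4] [-1.57  -0.004  0.   ] 1.95 [386. 177. 483.]
drawer_red 0.91 [533.1 327.6  -4.8] [376. 218.]
lip_red 0.96 [533.5 270.6  35.6] [344. 226.]
dish_red 0.61 [533.3 349.4  13.4] [394. 222.]
drawer_yellow 0.75 [426.1 301.5   2.8] [365. 149.]
lip_yellow 0.97 [422.1 198.6  35.6] [296. 148.]
dish_yellow 0.89 [420.8 271.   11.5] [346. 146.]
```

View pics/w1.png

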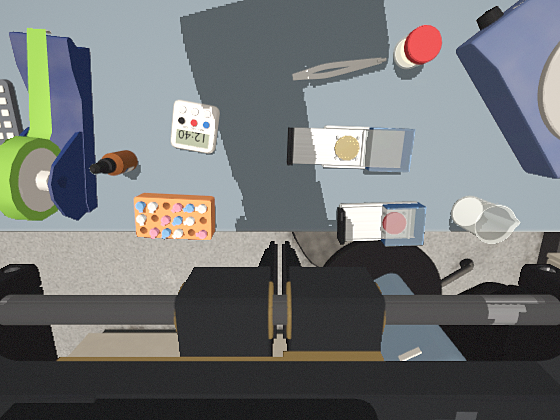

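The wrist view shows the yellow tray with blue hood at (345,148), part-way out, and the red tray with blue hood at (385,224), shut. No green hood is in view. I'll confirm with an enlarged crop and get the axis angles.

```bash
python3 - <<'E'
import cv2
a=cv2.imread("pics/w1.png")[110:260,275:435]; cv2.imwrite("pics/w1c.png",cv2.resize(a,None,fx=4.5,fy=4,interpolation=cv2.INTER_CUBIC)[:600,:720])
E
```

```text
(no output)
```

View pics/w1c.png

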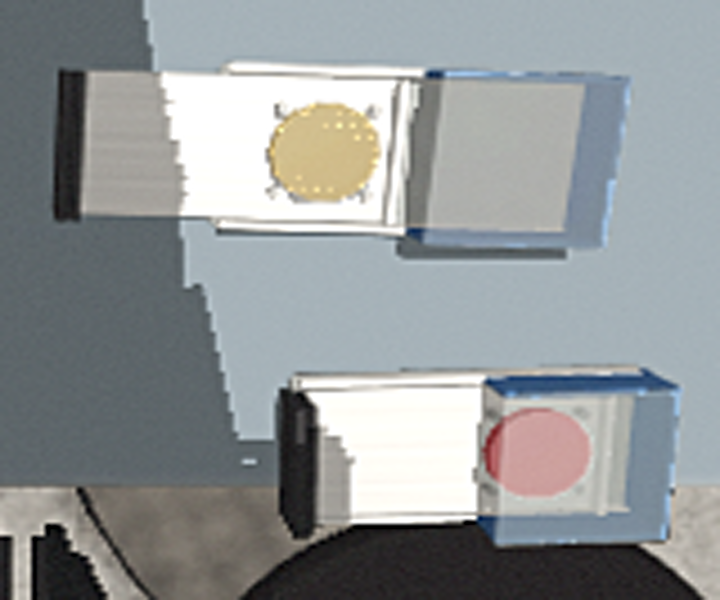

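The crop confirms the two. The yellow dish is at crop (325,150) with a blue hood, and its black lip is at (70,145). The red dish is under the blue hood at (540,450), and its lip is at (300,460).

```bash
python3 - <<'E'
from h import *
ps=pose(); p=read_camera("wrist")
def q(x,y,z): return ray(p,[275+x/4.5,110+y/4],z,ps)[:2]
L=dict(yfloor_top=((160,72),(375,78),13),yfloor_bot=((90,215),(385,223),13),yhood_top=((425,72),(630,78),40),yhood_bot=((410,238),(605,247),40),ylipback=((85,72),(80,215),36),rhoodbot=((495,544),(668,541),40),rhoodtop=((487,393),(678,387),40),rfloorbot=((350,525),(475,520),13),rlipback=((315,400),(317,525),14))
for k,(a,b,z) in L.items():
    A,B=q(*a,z),q(*b,z); d=B-A; print(k,A.round(1),B.round(1),"ang",np.degrees(np.arctan2(d[1],d[0])).round(1))
E
```

```text
yfloor_top [395.1 221.8] [397.  288.7] ang 88.4
yfloor_bot [445.  200.8] [447.6 295.4] ang 88.4
yhood_top [394.3 296.9] [396.1 357.2] ang 88.3
yhood_bot [449.1 296.6] [452.  356.1] ang 87.2
ylipback [394.6 197.5] [442.  196.7] ang -1.0
rhoodbot [560.7 332.5] [559.4 388.4] ang 91.3
rhoodtop [503.8 324.9] [501.4 384.4] ang 92.2
rfloorbot [563.8 291.6] [561.6 334.2] ang 92.9
rlipback [513.6 276.6] [563.4 280.1] ang 4.1
```

Emit:
apply_moves([
  [[-1.4,4,-1.0],[0,0,0],0],
  [[-1.4,5,-1.0],[0,0,0],0],
  [[-1.4,5,-1.0],[0,0,0],0],
  [[0,5,0],[0,0,0],0],
  [[0,5,0],[0,0,0],0],
])

```text
t: 2.98
eef_pos: [420.1, 150.6, 70.7]
tcp_rot: [-1.568, -0.015, 0.003]
ft_force: [0.6, -0.7, -0.2]
opening: 0.002
```

```bash
python3 look.py w2.png
```

```text
[420.1 150.6  70.7] [-1.568 -0.015  0.003] 2.975 [343. 150. 240.]
drawer_red 0.79 [530.1 325.2  -2.7] [478. 339.]
dish_red 0.67 [528.2 349.   13.4] [519. 350.]
drawer_yellow 0.62 [423.3 299.3   1.6] [472. 225.]
lip_yellow 0.97 [421.2 197.   38.5] [350. 240.]
dish_yellow 0.78 [422.8 269.7   9.4] [439. 228.]
```

View pics/w2.png

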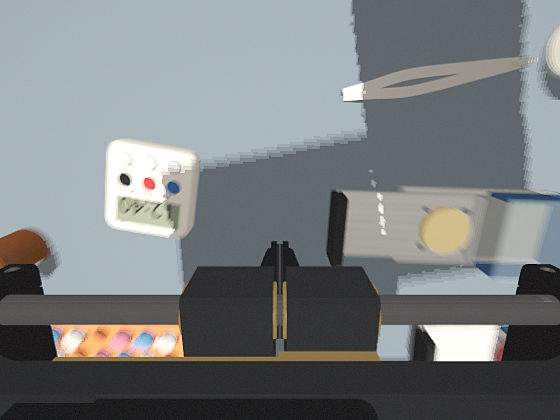

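The wrist view shows the closed fingertips at (280,240), in front of the yellow lip at (335,228), with clear bench below. Lowering, then pushing.

Emit:
apply_moves([
  [[0,3,0],[0,0,0],0],
  [[0,2,0],[0,0,0],0],
  [[0,0,1.5],[0,0,0],0],
  [[0,0,1.5],[0,0,0],0],
  [[0,0,1.5],[0,0,0],0],
])

```text
t: 3.95
eef_pos: [426.0, 199.5, 30.7]
tcp_rot: [-1.564, -0.031, 0.002]
ft_force: [-0.4, -1.4, -1.4]
opening: 0.002
```

Emit:
apply_moves([
  [[0.05,0,1.0],[0,0,0],0],
  [[0.05,0,1.0],[0,0,0],0],
  [[0,0,0.5],[0,0,0],0],
  [[0,0,0.4],[0,0,0],0],
  [[0,0,0.4],[0,0,0],0],
])

```text
t: 4.58
eef_pos: [427.1, 235.9, 32.0]
tcp_rot: [-1.564, -0.033, 0.004]
ft_force: [2.3, -14.5, 1.2]
opening: 0.003
```

Emit:
apply_moves([
  [[0,0,0.3],[0,0,0],0],
  [[0,0,0.3],[0,0,0],0],
  [[0,0,0.3],[0,0,0],0],
  [[0,0,0],[0,0,0],0],
  [[0,0,0],[0,0,0],0],
])

```text
t: 5.2
eef_pos: [427.3, 235.1, 32.1]
tcp_rot: [-1.576, -0.026, 0.003]
ft_force: [-0.2, 0.5, 0.0]
opening: 0.007
```

```bash
python3 look.py w3.png
```

```text
[427.3 235.1  32.1] [-1.576 -0.026  0.003] 5.2 [348. 235. 200.]
drawer_red 0.74 [532.3 324.3  -5.3] [396. 363.]
drawer_yellow 0.58 [427.5 297.6   2.3] [376. 239.]
lip_yellow 0.77 [422.7 252.5  38.2] [312. 256.]
```

View pics/w3.png

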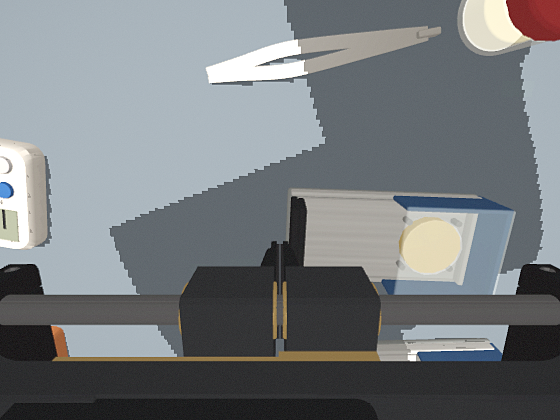

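Yellow is home: its dish at (430,247) is under the hood, and the tip stopped at y=235 with 14 N rising. Backing off, lifting, and going above the red gap.

Emit:
apply_moves([
  [[0,0,-1.0],[0,0,0],0],
  [[0,0,-1.0],[0,0,0],0],
  [[0,-5,0],[0,0,0],0],
  [[0,-5,0],[0,0,0],0],
  [[0,0,0],[0,0,0],0],
])

```text
t: 6.18
eef_pos: [424.1, 212.8, 133.9]
tcp_rot: [-1.577, -0.024, 0.003]
ft_force: [-0.1, 0.4, 0.3]
opening: 0.005
```

Emit:
apply_moves([
  [[3.5,-0.5,2.7],[0,0,0],0],
  [[3.5,-0.5,2.7],[0,0,0],0],
  [[3.5,0,2.7],[0,0,0],0],
  [[0,0,0],[0,0,-1],0],
  [[0,0,0],[0,0,0],0],
])

```text
t: 6.8
eef_pos: [529.8, 292.6, 140.7]
tcp_rot: [-1.579, -0.036, 0.001]
ft_force: [-0.7, 0.2, 0.4]
opening: 0.006
```

```bash
python3 look.py w4.png
```

```text
[529.8 292.6 140.7] [-1.579e+00 -3.600e-02  1.000e-03] 6.8 [449. 294. 308.]
drawer_red 0.82 [531.9 327.8  -4.4] [317. 196.]
lip_red 0.69 [535.3 269.9  35.8] [255. 212.]
drawer_yellow 0.67 [424.4 299.1   1.2] [289.  79.]
drawer_yellow 0.31 [395.7  59.6  -2.5] [12. 44.]
lip_yellow 0.77 [425.3 249.6  36.5] [226.  76.]
```

View pics/w4.png

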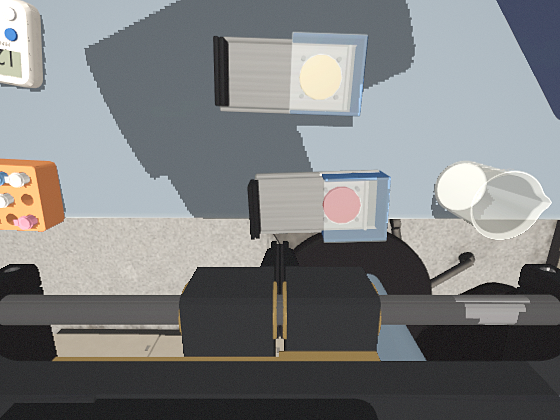

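The yellow tray is shut (lip at 220, hood edge at 292 px). The red gap runs from the lip at 258 to the hood edge at 322 px. I'll level the tool and descend into the gap.

Emit:
apply_moves([
  [[0.4,2,0.5],[0,0,2],0],
  [[0,3,0],[0,0,0],0],
  [[0,2,0],[0,0,0],0],
  [[0,0,0],[0,0,0],0],
  [[0,0,0],[0,0,0],0],
])

```text
t: 7.78
eef_pos: [536.1, 297.8, 72.9]
tcp_rot: [-1.577, -0.005, 0.0]
ft_force: [0.6, -0.1, 0.1]
opening: -0.0
```

```bash
python3 look.py w5.png
```

```text
[536.1 297.8  72.9] [-1.577 -0.005  0.   ] 7.775 [461. 298. 243.]
drawer_red 0.56 [531.1 325.9  -4.4] [316. 212.]
lip_red 0.83 [536.9 271.   34.2] [241. 236.]
drawer_yellow 0.86 [ 4.235e+02  2.995e+02 -1.000e-01] [283.  63.]
lip_yellow 0.97 [423.7 252.9  39.1] [202.  52.]
```

View pics/w5.png

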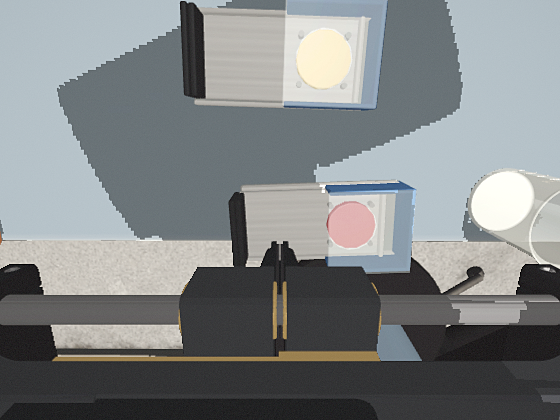

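The tips (280,245) are mid-gap, between the lip at 245 and the hood at 325 px. Descending.

Emit:
apply_moves([
  [[-0.2,2,-0.2],[0,0,0],0],
  [[0,2,0],[0,0,0],0],
  [[0,1.2,0],[0,0,0],0],
  [[0,0,0],[0,0,0],0],
  [[0,0,0],[0,0,0],0],
])

```text
t: 8.75
eef_pos: [535.2, 295.9, 20.9]
tcp_rot: [-1.576, -0.008, 0.0]
ft_force: [-0.1, 0.6, -0.1]
opening: 0.007
```

Emit:
apply_moves([
  [[0,0,-1.0],[0,0,0],0],
  [[0,0,-1.0],[0,0,0],0],
  [[0.05,0,-1.0],[0,0,0],0],
  [[0.05,0,-1.0],[0,0,0],0],
  [[0,0,-1.0],[0,0,0],0],
])

```text
t: 9.38
eef_pos: [536.7, 243.0, 22.6]
tcp_rot: [-1.574, -0.01, 0.001]
ft_force: [1.0, 1.7, -0.9]
opening: 0.005
```

Emit:
apply_moves([
  [[0.05,0,-0.8],[0,0,0],0],
  [[0.05,0,-0.5],[0,0,0],0],
  [[0,0,-0.5],[0,0,0],0],
  [[0,0,-0.5],[0,0,0],0],
  [[0,0,-0.4],[0,0,0],0],
])

```text
t: 10.0
eef_pos: [537.9, 220.0, 22.6]
tcp_rot: [-1.566, -0.013, -0.003]
ft_force: [-6.1, 48.6, -7.2]
opening: 0.004
```

The stop is reached at y=220 with 49 N on the tip. Easing off, lifting clear, and checking.

Emit:
apply_moves([
  [[0,0,0],[0,0,0],0],
  [[0,0,1.0],[0,0,0],0],
  [[0,0,0.4],[0,0,0],0],
  [[0,-5,0],[0,0,0],0],
  [[0,-5,0],[0,0,0],0],
])

```text
t: 10.62
eef_pos: [535.3, 235.2, 121.5]
tcp_rot: [-1.568, -0.006, -0.001]
ft_force: [0.1, -0.3, -0.2]
opening: 0.002
```

Emit:
apply_moves([
  [[-2,-5,0],[0,0,0],0],
  [[-2,-5,0],[0,0,0],0],
  [[0,-4,0],[0,0,0],0],
  [[0,0,0],[0,0,0],0],
  [[0,0,0],[0,0,0],0],
])

```text
t: 11.25
eef_pos: [493.5, 234.2, 269.0]
tcp_rot: [-1.567, -0.013, -0.002]
ft_force: [0.1, 0.1, 0.4]
opening: 0.004
```

```bash
python3 look.py w6.png
```

```text
[493.5 234.2 269. ] [-1.567 -0.013 -0.002] 11.25 [417. 233. 438.]
drawer_red 0.7 [533.4 325.1  -6.3] [344. 203.]
lip_red 0.92 [538.7 211.7  36.6] [262. 216.]
lip_red 0.72 [534.7 325.1  -4.6] [344. 204.]
dish_red 0.85 [533.4 290.1  13.6] [321. 207.]
drawer_yellow 0.95 [422.1 302.7   1.3] [332. 121.]
lip_yellow 0.7 [421.7 249.4  36.9] [292. 121.]
```

View pics/w6.png

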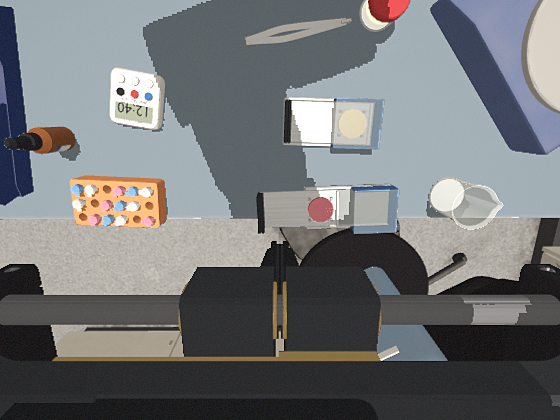

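The red tray is out: its dish at (320,208) is clear of the hood, and lip to hood front is about 114 mm (115 expected). Yellow is shut at (352,122), and the bystanders have not moved.

```bash
python3 -c "
from h import *
print(env.job_done())"
```

```text
the job is handed in; nothing more can be done
None
```

The changeover is done and handed in at about 11.3 s. I pushed the yellow tray home first. Then I lowered the closed fingertips into the red tray's finger gap and drew it out by the back of its lip until it stopped.

- **Yellow tray:** the fingertip stopped dead at about 14 N. Afterwards the lip measured about 50 mm from the hood front (50 expected), with one noisier reading of about 47 mm. The last reading was 53 mm.
- **Red tray:** it reached its stop, with 49 N on the fingertip at the end. The lip then measured about 114 mm from the hood front (115 expected), and the dish is clear of the hood.
- **Pushing height:** the fingers ran about 10 mm higher than planned during the yellow push. They still met the lip's front face squarely and the tray went home.
- **Everything else:** in the last picture the things in view had not moved. The calculator was out of view. The arm was lifted clear and touching nothing.

No check failed.

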